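# Close up the guest soaps in the amenity tray

### The arm

A 7-joint arm with a two-finger parallel gripper is mounted at the origin on the work surface. World frame = base frame: x ahead of the robot, y to its left, z up, the work surface at z = 0. Lengths are in m, angles in rad, forces in N, time in s.
With the tool pointing down it reaches from about 0.425 to 0.925 m from the base axis. Payload 6.8 kg.
Tool frame: the origin (TCP) lies on the front face of the gripper's body, between the roots of the fingers; the fingertips stand 73 mm ahead of it and the grasp point (between the pads) lies 54 mm ahead of it (env.nose_length is the distance from the TCP to the fingertips, in m); z points along the fingers, y is the line along which they close (so a half turn about z gives the same grasp; the last joint's range is limited). The gripper opens to 85 mm and grips with 20 to 120 N. Pads are 22 mm wide; open, the fingers measure 114 mm over their backs; the gripper's body (76 mm by 85 mm) begins 54 mm behind the grasp point. The pads swing forward as they close: fully open they stand 13 mm farther back than shut.
Start: joints at [-1.269, 0.477, 0.022, 1.555, -0.011, 1.109, -0.083], TCP at [0.269, 0.619, 0.304] pointing down, gripper open.
Joint ranges: [-2.96, 2.96], [-0.34, 2.1], [-1.41, 1.46], [0.24, 2.44], [-1.37, 4.51], [0.17, 1.92], [-2.96, 2.96]. Speed limits (rad/s): [2.39, 2.39, 3.14, 3.14, 3.14, 3.14, 3.14].

### API

Orientations are given as a unit quaternion [w, x, y, z].
In Python, from cell import env, kin, camera, calibration, job gives the robot as it stands. The module is installed in compiled form; this text tells all that it offers. Calls block until the motion is done:
- env.reach(position, orientation): joint-space move of the TCP to a pose.
- env.movel(position, velocity=0.15, rot=None, stop_force=None): straight line of the TCP; rot=None keeps the orientation; velocity is the mean speed in m/s. With stop_force (N) it stops when the force on the tool has changed by that much, and returns True; else False.
- env.goto_joints(angles): joint-space move.
- env.grip(opening, f_grip=None): finger opening in m; f_grip is the grip in N (None keeps the last); returns when the fingers have stopped.
- env.dwell(seconds).
- kin.inverse_kinematics(position, orientation): joint angles nearest the present ones, or None.
- env.get_state(): the state.
- camera(name): name is "scene" or "side" or "wrist"; returns (picture, depth): 384x512x3 uint8, blue, green, red; 384x512 float32, m along the optical axis (not along the pixel's ray), 0 where there is no reading.
- calibration(name): a dict with "fx", "fy", "cx", "cy" (pixels), "k1" (the pictures are not rectified: a ray, as slopes to the right and down, at radius r is drawn at 1 + k1 r^2 times it, then the intrinsics apply), "rvec" (rotation vector, rad) and "tvec" (3), from world to camera coordinates, as OpenCV has them. Camera axes: x right, y down, z forward; pixel columns grow to the right and rows downward; lengths in m; the calibration is good to about 2 mm. A picture is of the moment at which its call begins: read the wrist's pose just before it. calibration takes no time and is no camera call; for the wrist camera it gives the pose at the moment of the call.
A pose or a line that the arm cannot do raises env.PlanningError and nothing moves.
- job.job_done(): hands the job in; it is judged then, once.
The state is a dict: "time": time; "qpos": joint angles; "joint_velocities": joint speeds; "joint_torque": joint torques, N m; "tcp_pos": TCP position; "orientation": TCP orientation; "force": force on the tool from outside, world axes, zero at the start; "torque": the same for the moment, N m; "opening": finger opening in m; "gripper_force": force on a finger pad.
Only numpy, scipy, OpenCV 4.12 (cv2) and the standard library are available. Lean on these libraries where they do the work, as an engineer would, in place of code of your own. Each camera call takes 0.05 s, during which the arm holds its last target. There are 200 camera calls.

### The job

Pick up the wooden straightedge from its leather rest and, with it alone, push the four guest soaps together into a straight row against the brass backrest, then keep pushing soaps and backrest as one group until the stiff backrest is felt to be fully home against its stop and the row is pressed firmly there, without crushing the cartons. Then stand the straightedge back on the leather rest, upright, centred and along it as you found it, and let go; leave everything else on the table alone.

Things in the scene. Friction and masses are not known exactly. Their poses are not given: they have to be found in the camera images.
- bar: the straightedge, pale wood, loose, 120 g: blade 200 mm long, 18 mm thick, 28 mm high, standing on its long edge, with an upright grip on its middle, 70 mm long, 14 mm thick, from 28 to 74 mm above the blade's lower edge. Origin: centre of the blade's underside; x along the blade, y through its thickness, z up
- rest: flat brown leather rest fixed to the table, 250 x 80 mm, 4 mm thick, on which the bar stands at the start, along its length; it may be to the left or to the right of the tray. Origin: centre of its underside (table level); x along its length, z up
- tray: dark wooden tray fixed to the table, 280 mm long (x), 244 mm wide (y), open with no lip at its -x end, which faces the robot. Floor 6 mm thick; side walls 10 mm thick, 24 mm high from the table, 224 mm apart inside; end wall at +x 40 mm high, inner face at x = 130 mm. Origin: centre of its underside, at table level; +x is the way to push
- backrest: brass plate across the tray, 12 mm thick, 216 wide, 34 high, on its floor; origin: centre of underside, axes as the tray's. Slides only along tray x, stiffly (4 N), stays where left. Starts 40 to 60 mm before a rigid black stop clamped anywhere: home is then at tray x 95 to 111 mm, felt not measured. Firm: 7 N or more reach it; over 16 N crush the cartons. Soaps drag 1 to 5 N more
- soap0: guest soap in a cream carton with a gold band, loose on the tray floor, on the -x side of the backrest: 32 mm (its x) by 40 mm (its y), 22 mm high, about 50 g; starts turned up to 20 degrees from the tray. The four stand side by side across the tray, none behind another. Origin: centre of its underside, z up
- soap1: guest soap in a sage green carton with a gold band, loose on the tray floor, on the -x side of the backrest: 32 mm (its x) by 40 mm (its y), 22 mm high, about 50 g; starts turned up to 20 degrees from the tray. The four stand side by side across the tray, none behind another. Origin: centre of its underside, z up
- soap2: guest soap in a cream carton with a gold band, loose on the tray floor, on the -x side of the backrest: 32 mm (its x) by 40 mm (its y), 22 mm high, about 50 g; starts turned up to 20 degrees from the tray. The four stand side by side across the tray, none behind another. Origin: centre of its underside, z up
- soap3: guest soap in a terracotta carton with a gold band, loose on the tray floor, on the -x side of the backrest: 32 mm (its x) by 40 mm (its y), 22 mm high, about 50 g; starts turned up to 20 degrees from the tray. The four stand side by side across the tray, none behind another. Origin: centre of its underside, z up
- lotion: bystander, loose, to be left alone: clear pump bottle, 67 mm in diameter, 182 mm high. Origin: centre of its underside
- tumbler: bystander, loose, to be left alone: drinking glass, 72 mm in diameter, 85 mm high. Origin: centre of its underside
- clock: bystander, loose, to be left alone: black alarm clock, 50 x 110 mm, 74 mm high. Origin: centre of its underside
There are look-alikes about, which are no part of the job. Leave any pink or red look-alike of the soap0 alone. Leave any blue look-alike of the soap3 alone.

How it is judged:
On the way, in this order (a step that is already met when the one before it is completed fails the run):
1. the straightedge is held in the fingers, away from its rest (contact force between the fingers and bar above 2 N and horizontal distance between bar and rest above 0.06 m), for 0.1 s.
2. all four soaps flush against the backrest, and the row pressed on it at its stop with 7 N or more (it slides at 4 N until it is home) while the straightedge is held (contact force between the fingers and bar above 2 N and x of backrest in the frame of tray above 0.0925 m and x of each of soap0, soap1, soap2, soap3 in the frame of backrest above -0.0255 m and contact force between backrest and anything else above 7 N), for 0.2 s.
At the end, for the whole second after the job is handed in: The backrest is left where the stop ended its travel (beyond 92.5 mm along the tray), each soap lies on the tray floor flush against it (within 3.5 mm), and the straightedge stands upright on its rest, at rest and released, within 28 mm of the rest's centre and 10 degrees of its length (x of backrest in the frame of tray above 0.0925 m and x of each of soap0, soap1, soap2, soap3 in the frame of backrest above -0.0255 m and angle between each of soap0, soap1, soap2, soap3, bar's own z axis and vertical below 0.1 rad and z of each of soap0, soap1, soap2, soap3 in the frame of tray below 0.012 m and horizontal distance between bar and rest below 0.028 m and angle between the x axis of bar and the x axis of rest, either way round below 0.17 rad and height (world z) of bar below 0.009 m and linear speed of each of bar, soap0, soap1, soap2, soap3 below 0.02 m/s); the robot touches nothing.
It fails at once if the cartons are crushed: more than 16 N on the backrest (contact force between backrest and anything else above 16 N).
It fails at once if the soaps or the backrest are pushed by the hand instead of the straightedge (contact force between any of the arm, the fingers and backrest above 1 N or contact force between any of the fingers, the arm and soap0 above 1 N or contact force between any of the fingers, the arm and soap1 above 1 N or contact force between any of the fingers, the arm and soap2 above 1 N or contact force between any of the fingers, the arm and soap3 above 1 N).
It fails at once if a bystander is shifted by more than 20 mm (distance of any of lotion, tumbler, clock from where it was at the start of the episode above 0.02 m).
It also fails if it takes over 70 s, if anything falls off the work surface, if the arm or the gripper's body presses on something with over 40 N, if the wrist force passes 120 N, or if a joint passes its speed limit or range.

## Working session

There is one attempt and no reset: what is moved stays moved. The work goes in short steps, each a Python script; the robot and the scene stay as the last script left them, time stands still between calls to the robot, and variables do not carry over. Pictures are saved under pics/ and viewed, at most 10 in all, crops included, and the job is handed in when it is done.

```bash
mkdir -p pics; cat > h.py <<'E'
import numpy as np, cv2
from cell import env, kin, camera, calibration, job
def shot(n,f):
    c=calibration(n); p,d=camera(n); cv2.imwrite(f'pics/{f}.png',p); np.savez(f'pics/{f}.npz',d=d,p=p,**{k:np.array(v) for k,v in c.items()}); return p,d
def ray(f,uv):
    c=np.load(f'pics/{f}.npz'); K=np.array([[c['fx'],0,c['cx']],[0,c['fy'],c['cy']],[0,0,1]],float)
    s=cv2.undistortPoints(np.array(uv,float).reshape(-1,1,2),K,np.array([float(c['k1']),0,0,0]))[:,0]
    R=cv2.Rodrigues(c['rvec'].astype(float))[0]; t=c['tvec'].astype(float).ravel()
    return c,s,R,t
def atz(f,uv,z):   # pixels -> world at height z
    c,s,R,t=ray(f,uv); o=-R.T@t; d=np.c_[s,np.ones(len(s))]@R
    return o+d*((z-o[2])/d[:,2])[:,None]
def bydepth(f,uv):
    c,s,R,t=ray(f,uv); uv=np.array(uv,int).reshape(-1,2); z=c['d'][uv[:,1],uv[:,0]]
    return (np.c_[s,np.ones(len(s))]*z[:,None]-t)@R
E
python3 - <<'E'
from h import *
a,_=shot('scene','scene0'); b,_=shot('side','side0')
for f,p in(('scene0',a),('side0',b)): cv2.imwrite(f'pics/{f}_b.png',cv2.resize(p,(800,600),interpolation=cv2.INTER_CUBIC))
E
```

```text
(no output)
```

View pics/scene0_b.png

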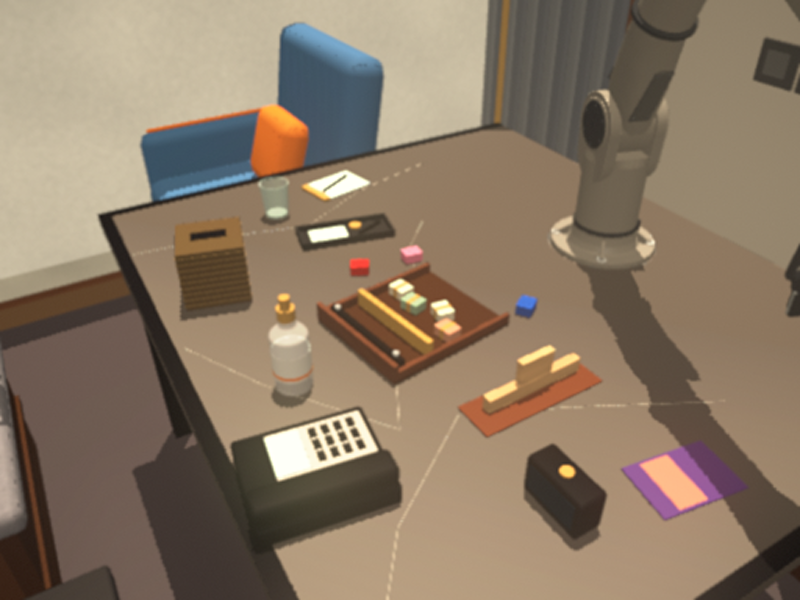

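View pics/side0_b.png

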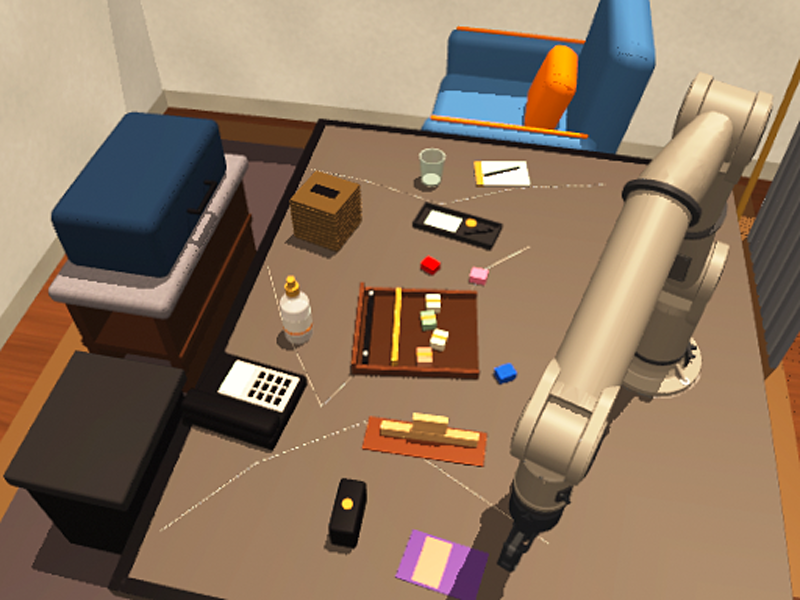

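Side view (800x600 pixels): the tray spans about (355–478, 285–378), with the brass backrest at (397,325) and the black stop at (368,325). The bar is on the brown rest at (428,432).

Soap candidates are cream (433,300), green (428,319), cream (439,340) and terracotta (425,355), all inside the tray by the backrest. These fit the description. Pink (478,276), red (430,265) and blue (505,373) lie outside the tray, so they are look-alikes. I'll confirm in an enlarged crop.

```bash
python3 - <<'E'
from h import *
p=cv2.imread('pics/side0.png')
cv2.imwrite('pics/side0_c.png',cv2.resize(p[175:305,220:330],None,fx=4.6,fy=4.6,interpolation=cv2.INTER_CUBIC))
s=.64
uv=np.array([[428,417],[433,300],[428,319],[439,340],[425,355],[397,325],[368,325],[295,320],[432,155],[347,497]])*s
print(np.round(bydepth('side0',uv),3))
q=np.array([[367,417],[488,434],[485,466],[361,450]])*s
print(np.round(atz('side0',q,.004),3))
E
```

```text
[[ 0.463  0.314  0.081]
 [ 0.509 -0.039  0.033]
 [ 0.511  0.017  0.029]
 [ 0.477  0.072  0.027]
 [ 0.5    0.123  0.03 ]
 [ 0.577  0.055  0.037]
 [ 0.642  0.065  0.033]
 [ 0.793  0.121  0.081]
 [ 0.595 -0.544  0.068]
 [ 0.583  0.509  0.068]]
[[0.595 0.289 0.004]
 [0.34  0.283 0.004]
 [0.337 0.359 0.004]
 [0.59  0.37  0.004]]
```

View pics/side0_c.png

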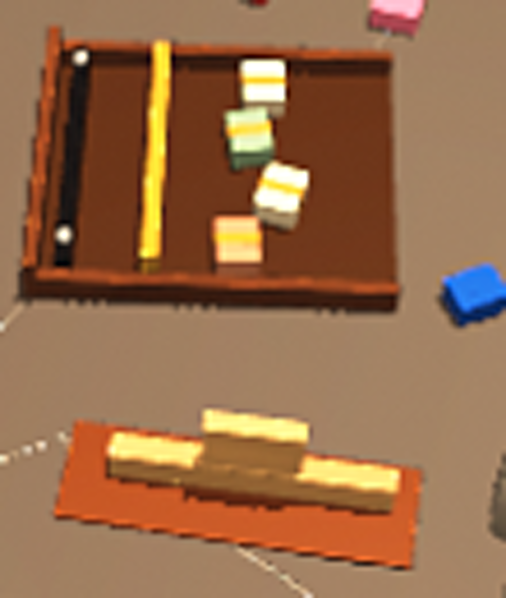

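The crop confirms it: two cream soaps, one green and one terracotta in the tray, with pink, red and blue outside. Next I'll fit poses from the crop's corners and look from above with the wrist camera.

```bash
cat >> h.py <<'E'
from scipy.spatial.transform import Rotation as Ro
def down(yaw):   # tool z down, tool y along world direction yaw
    y=np.array([np.cos(yaw),np.sin(yaw),0]); z=np.array([0,0,-1.]); x=np.cross(y,z)
    q=Ro.from_matrix(np.c_[x,y,z]).as_quat(); return np.array([q[3],q[0],q[1],q[2]])
E
python3 - <<'E'
from h import *
f=lambda a:(np.array(a,float)+.5)/4.6-.5+[220,175]
def pr(n,a,z): print(n,np.round(atz('side0',f(a),z),3).tolist())
pr('tray near corners',[[392,52],[398,288]],.024)
pr('endwall',[[52,30],[28,268]],.04)
pr('grip',[[205,409],[309,424],[306,440],[203,428]],.078)
pr('blade',[[110,435],[398,467],[397,484],[108,453]],.032)
s=env.get_state(); print(s['time'],s['force'],s['tcp_pos'],s['orientation'])
for yaw in (np.pi/2,-np.pi/2):
    q=kin.inverse_kinematics([.463,.317,.3],down(yaw)); print(yaw,q); q2=kin.inverse_kinematics([.45,.04,.3],down(yaw-np.pi/2)); print(q2)
yaw=np.pi/2
try:
    env.reach([.463,.32,.38],down(-np.pi/2)); shot('wrist','w0')
    env.reach([.53,.05,.40],down(0)); shot('wrist','w1')
except Exception as e: print(repr(e))
print(env.get_state()['time'],env.get_state()['force'],env.get_state()['qpos'])
cv2.imwrite('pics/w01.png',np.hstack([cv2.resize(np.load(f'pics/{k}.npz')['p'],(400,300)) for k in('w0','w1')]))
E
```

```text
tray near corners [[0.413, -0.098, 0.024], [0.379, 0.139, 0.024]]
endwall [[0.686, -0.054, 0.04], [0.649, 0.185, 0.04]]
grip [[0.495, 0.306, 0.078], [0.424, 0.305, 0.078], [0.424, 0.318, 0.078], [0.494, 0.321, 0.078]]
blade [[0.561, 0.31, 0.032], [0.36, 0.298, 0.032], [0.359, 0.312, 0.032], [0.56, 0.325, 0.032]]
0.1 [0.92480759 0.34932188 0.33369009] [0.26876694 0.61874651 0.30306089] [-1.04747848e-04  2.03456212e-01  9.79083724e-01 -7.86879907e-04]
1.5707963267948966 [-0.74501133  0.29393864  0.04096253  1.8386229  -0.01401703  1.00930803
  0.87245616]
[-0.75200605  0.10574717  0.57240755  2.09952157 -0.07013181  0.95424449
 -0.14154979]
-1.5707963267948966 [-1.24324649  0.34166183  0.67193883  1.87016082 -0.24821437  1.01405485
 -2.03776909]
[-0.37362606  0.10654616  0.1584773   2.07882198 -0.02052226  0.95764889
  2.93737059]
3.725 [ 0.05665927  0.30256299 -0.34173374] [-0.75344145  0.16809341  0.62609831  1.80407256 -0.10534268  1.20294601
 -0.09531928]
```

View pics/w01.png

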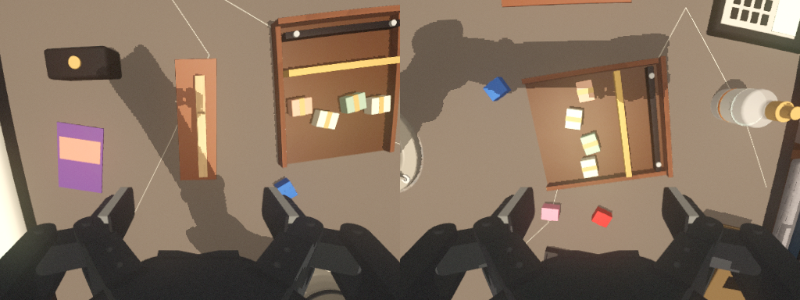

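Left wrist picture: the rest is at (196,120) with the bar along it. Right picture: the tray is at (598,123), with soaps at (585,92), (573,118), (590,143) and (589,168). I'll enlarge both.

```bash
python3 - <<'E'
from h import *
a=np.load('pics/w0.npz')['p'][70:235,215:290]; b=np.load('pics/w1.npz')['p'][68:248,160:350]
k=3.3
a=cv2.resize(a,None,fx=2.6,fy=3.3,interpolation=cv2.INTER_CUBIC) if 0 else cv2.resize(a,None,fx=k*.97,fy=k*.97,interpolation=cv2.INTER_CUBIC)
b=cv2.resize(b,None,fx=2.8,fy=2.8,interpolation=cv2.INTER_CUBIC)
print(a.shape,b.shape)
o=np.zeros((540,800,3),np.uint8); o[:a.shape[0],:a.shape[1]]=a; o[:b.shape[0],260:260+b.shape[1]]=b
cv2.imwrite('pics/w01c.png',o)
E
```

```text
(528, 240, 3) (504, 532, 3)
```

View pics/w01c.png

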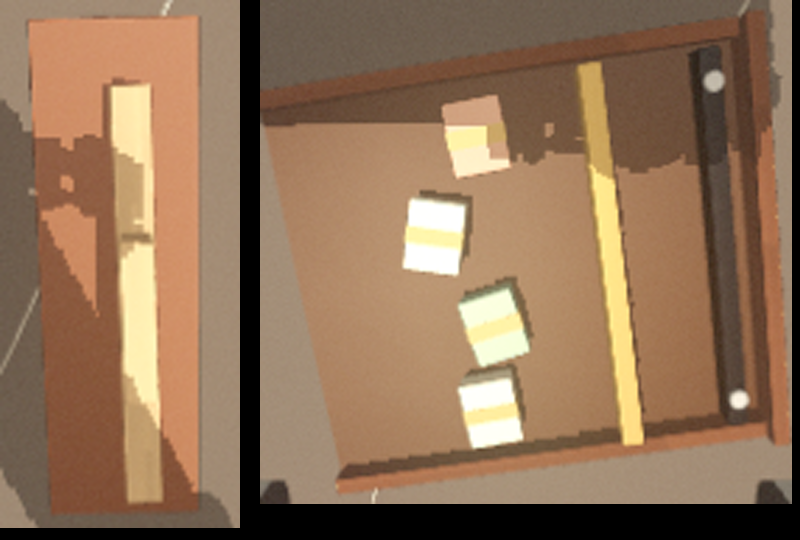

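```bash
python3 - <<'E'
from h import *
L=lambda a:(np.array(a,float)+.5)/3.2-.5+[215,70]
Rr=lambda a:(np.array(a,float)-[260,0]+.5)/2.8-.5+[160,68]
def pr(n,w,g,a,z):
    p=atz(w,g(a),z); print(n,np.round(p[:,:2],4).tolist(),'mean',np.round(p.mean(0)[:2],4)); return p
p=pr('rest','w0',L,[[28,18],[198,15],[198,508],[50,513]],.004)
m=(p[0]+p[1]-p[2]-p[3])/2; print('  len',np.hypot(*m[:2]),'yaw',np.degrees(np.arctan2(m[1],m[0])))
p=pr('blade ends','w0',L,[[131,84],[144.5,501]],.032); d=p[0]-p[1]; print('  len',np.hypot(*d[:2]),np.degrees(np.arctan2(d[1],d[0])))
print('ends depth',np.round(bydepth('w0',L([[131,95],[135,280],[144,485]])),3).tolist())
p=pr('floor open edge','w1',Rr,[[266,122],[341,463]],.006); d=p[0]-p[1]; print('  yaw',np.degrees(np.arctan2(-d[0],d[1])))
p=pr('backrest','w1',Rr,[[590,63],[632,445]],.040); d=p[0]-p[1]; print('  len',np.hypot(*d[:2]),'yaw',np.degrees(np.arctan2(-d[0],d[1])))
pr('side walls top outer','w1',Rr,[[260,93],[740,18],[338,490],[770,435]],.024)
for n,a in dict(terra=[[442,104],[498,95],[510,168],[458,178]],cream=[[411,198],[467,203],[457,274],[403,268]],green=[[460,301],[513,284],[529,350],[482,367]],cream2=[[458,385],[515,377],[523,440],[473,448]]).items(): pr(n,'w1',Rr,a,.028)
c=calibration('wrist')
E
```

```text
rest [[0.5935, 0.3653], [0.595, 0.2857], [0.3473, 0.2798], [0.3442, 0.3597]] mean [0.47   0.3226]
  len 0.24856831945695695 yaw 1.3267068466013732
blade ends [[0.562, 0.3172], [0.3628, 0.3094]] mean [0.4624 0.3133]
  len 0.19943374277384943 2.217361649477406
ends depth [[0.557, 0.317, 0.033], [0.481, 0.315, 0.078], [0.372, 0.31, 0.033]]
floor open edge [[0.3841, 0.128], [0.4147, -0.0839]] mean [0.3994 0.022 ]
  yaw 8.190317481587702
backrest [[0.567, 0.1567], [0.5971, -0.0572]] mean [0.582  0.0497]
  len 0.21603503932688922 yaw 7.98644008506226
side walls top outer [[0.3877, 0.1431], [0.6485, 0.1818], [0.4161, -0.0945], [0.6846, -0.0574]] mean [0.5342 0.0433]
terra [[0.4881, 0.1365], [0.5186, 0.1412], [0.5249, 0.1024], [0.496, 0.097]] mean [0.5069 0.1193]
cream [[0.4695, 0.0861], [0.5008, 0.0833], [0.4944, 0.0431], [0.4635, 0.0466]] mean [0.482  0.0648]
green [[0.4958, 0.0273], [0.5265, 0.0373], [0.5358, -0.002], [0.508, -0.0125]] mean [0.5165 0.0125]
cream2 [[0.4935, -0.0237], [0.5275, -0.0187], [0.5323, -0.0589], [0.5018, -0.0641]] mean [ 0.5138 -0.0414]
```

```bash
cat >> h.py <<'E'
A=np.radians(8.1); U=np.array([np.cos(A),np.sin(A),0]); V=np.array([-np.sin(A),np.cos(A),0]); V0=-.0334
T=lambda u,z: U*u+V*V0+[0,0,z]
ZP=.1165
E
python3 - <<'E'
from h import *
b=np.array([.4622,.3128]); q=down(np.radians(92.2))
env.grip(.05)
env.reach([*b,.20],q); env.movel([*b,.112],.12)
s=env.get_state(); print(s['tcp_pos'],s['force'])
env.grip(0.0,60); s=env.get_state(); print(s['opening'],s['gripper_force'],s['tcp_pos'])
env.movel([*b,.22],.15)
env.reach(T(.435,.22),down(A)); shot('wrist','w2')
env.dwell(.2); s=env.get_state(); print(s['tcp_pos'],s['force'],s['gripper_force'],s['opening'],s['time'])
cv2.imwrite('pics/w2.png',cv2.resize(np.load('pics/w2.npz')['p'],(640,480)))
E
```

```text
[0.46273496 0.31294233 0.11262565] [-0.94419234  0.08508388 -0.42435987]
0.013278227501518653 60.02960801124573 [0.46241145 0.31305569 0.11254722]
[0.43570719 0.02903346 0.21995978] [-0.14328053  0.02666756 -0.96460192] 59.28856909275055 0.013251289691873724 8.95
```

View pics/w2.png

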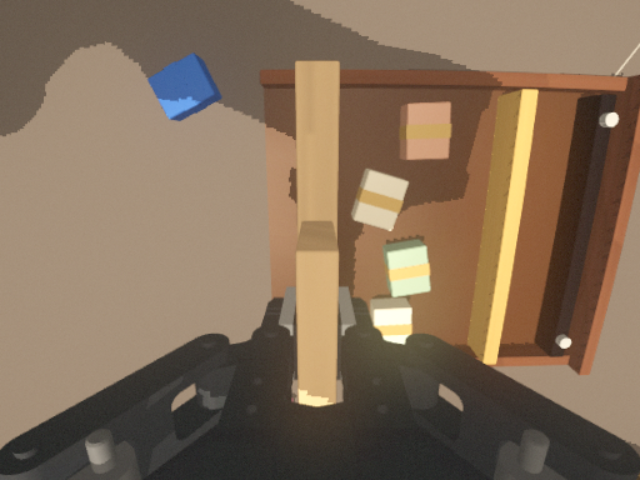

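The wrist view shows the bar square to the tray and clear of the soaps. Lower it and start pushing.

```bash
cat >> h.py <<'E'
def fu(n=6):
    v=[]
    for _ in range(n): env.dwell(.02); v.append(env.get_state()['force'])
    return -float(np.mean(v,0)@U), float(np.std(np.array(v)@U))
E
python3 - <<'E'
from h import *
print('hit',env.movel(T(.435,ZP),.08,stop_force=6)); s=env.get_state(); print(s['tcp_pos'],s['force'])
f0=fu(); print('free',f0)
for u,v in((.53,.06),(.545,.03),(.56,.03),(.572,.02)):
    h=env.movel(T(u,ZP),v,stop_force=13); s=env.get_state(); print(u,h,np.round(s['force'],2),s['tcp_pos']@U,fu(3))
    if h: break
print(env.get_state()['time'])
E
```

```text
hit False
[0.435663   0.02830163 0.11687799] [ 0.40699657 -0.43790604 -2.46032524]
free (0.1403582877533032, 0.6040838016391294)
0.53 False [ 0.54  0.83 -1.1 ] 0.5299812342852467 (0.2365087524997118, 0.26322163391403125)
0.545 False [-5.52 -1.12  1.49] 0.5436179623675272 (5.152043266213943, 0.39824624391556357)
0.56 False [-4.24  0.78 -2.24] 0.5592623822424222 (4.592581555043872, 0.5533668972383795)
0.572 False [-3.88 -0.22 -1.69] 0.5724607137529293 (3.140254096448269, 0.11569406567654417)
14.475
```

```bash
python3 - <<'E'
from h import *
u=.572; log=[]; S=5.
while u<.618:
    u+=.001 if u<.583 else .0005
    env.movel(T(u,ZP),.01,stop_force=5); f=fu(4)[0]
    log.append((round(u,4),round(f,1)))
    if u<.583: S=max(S,f) if f<9 else S
    if f>S+4.5: break
st=env.get_state(); print(log,S); print('final',u,st['tcp_pos']@U,fu(10),st['gripper_force'],st['time'])
E
```

```text
[(0.573, 4.7), (0.574, 4.9), (0.575, 5.1), (0.576, 5.1), (0.577, 5.4), (0.578, 5.0), (0.579, 5.0), (0.58, 4.7), (0.581, 5.3), (0.582, 4.9), (0.583, 5.6), (0.5835, 5.0), (0.584, 5.1), (0.5845, 5.2), (0.585, 4.9), (0.5855, 5.7), (0.586, 5.7), (0.5865, 5.2), (0.587, 5.6), (0.5875, 5.4), (0.588, 5.5), (0.5885, 6.7), (0.589, 7.7), (0.5895, 8.5), (0.59, 10.2)] 5.396035473061809
final 0.5899999999999992 0.5881442338861262 (9.96390314284298, 0.44656321917114655) 60.19027233123779 22.3917
```

The stop is felt at u ≈ 0.588 (tray x ≈ 96 mm), where the force climbs from 5.3 to 10 N. I'll add a touch more, hold, back off and look.

```bash
python3 - <<'E'
from h import *
u=.590
while u<.592 and fu(5)[0]<11.3: u+=.0004; env.movel(T(u,ZP),.01,stop_force=4)
env.dwell(.4); print(u,fu(10))
env.movel(T(.58,ZP),.02); env.movel(T(.54,ZP),.08); print(fu(4)); env.movel(T(.50,.22),.15)
shot('wrist','w3'); shot('side','side3')
a=np.load('pics/w3.npz')['p']; b=np.load('pics/side3.npz')['p'][175:265,220:320]
o=np.hstack([cv2.resize(a,(480,360)),cv2.resize(b,(320,360),interpolation=cv2.INTER_CUBIC)]); cv2.imwrite('pics/w3.png',o); print(env.get_state()['time'])
E
```

```text
0.5907999999999999 (11.428874960906098, 0.34930680630672767)
(-0.30847450926888165, 0.5312379085044995)
26.275
```

View pics/w3.png

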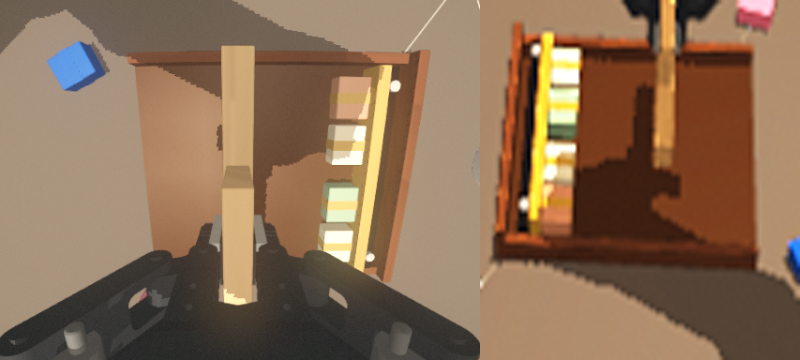

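The row is straight and flush against the backrest, with soaps at (350,98), (345,145), (340,202) and (335,240), and the backrest sits against the black stop. Now return the bar.

```bash
python3 - <<'E'
from h import *
b=np.array([.467,.3195]); q=down(np.radians(91.6))
env.reach([*b,.22],q); env.movel([*b,.122],.12); env.dwell(.2)
h=env.movel([*b,.1105],.02,stop_force=3); s=env.get_state(); print(h,s['tcp_pos'],s['force'])
env.grip(.022); env.grip(.06); env.dwell(.2)
env.movel([*b,.25],.12); env.reach([.463,.32,.38],q); env.dwell(.3)
shot('wrist','w4'); shot('side','side4'); s=env.get_state(); print(s['time'],s['opening'])
a=np.load('pics/w4.npz')['p']; b=np.load('pics/side4.npz')['p'][170:310,210:335]
o=np.hstack([cv2.resize(a,(480,480)),cv2.resize(b,(320,480),interpolation=cv2.INTER_CUBIC)]); cv2.imwrite('pics/w4.png',o)
E
```

```text
True [0.46696212 0.31957665 0.11252753] [-1.33384516 -0.56954988  5.80173255]
32.2167 0.06050394464664168
```

View pics/w4.png

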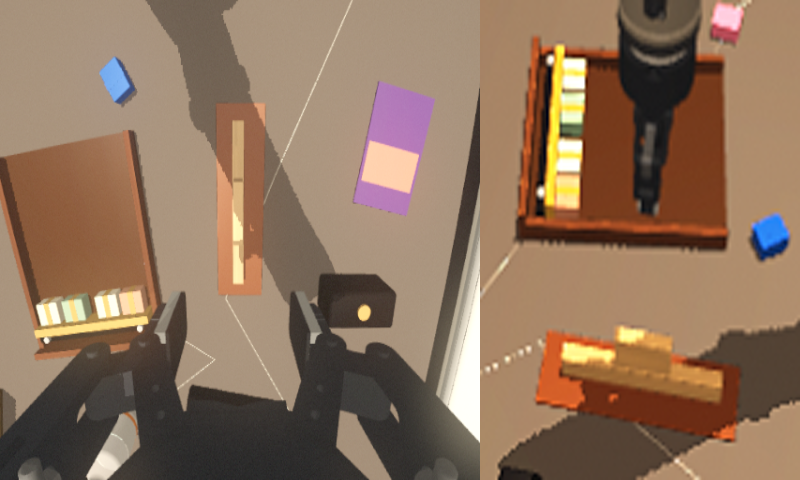

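The bar stands upright and released, centred and along the rest (blade at (238,200) on rest (241,200)). The soaps are still flush against the backrest, and nothing is touched.

```bash
python3 -c "
from h import *
print(job.job_done())"
```

```text
the job is handed in; nothing more can be done
None
```

I pressed the four soaps flush against the backrest at its stop (about 10 N estimated), stood the bar back upright and centred on its rest, and handed the job in at about 32 s; no verdict was returned.

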